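# Set the sample carriage to its reading position and start the reading

### The job

Using only the fingertips, push the white tube carriage of the sample shuttle fully in to its end stop, then let it go so that it springs back and is caught by its stop pin at the reading position midway. Then press the round start key fully down and let it come up again. Only push and press: lift nothing, do not touch the tubes or press the square key, and leave everything else on the bench where it stands.

Things in the scene. Friction and masses are not known exactly. Their poses are not given: they have to be found in the camera images.
- shuttle: the bolted-down sample shuttle: a white bed, 330 mm along its x, 160 mm wide, 14 mm thick, with the tube carriage on its near part and a white reading head (146 x 160 mm, top 84 mm above the bench) on its far end. Origin on the bench; bed from x = -150 to +180 mm, head from x = +34 to +180 mm. Its x points from carriage to head, the way to push, within 20 degrees of the robot's x
- carriage_face (a point): the middle of the carriage's near upright face, the flat face to push: 92 mm wide, from 16 to 61 mm above the bench (this point at 41 mm). It moves with the carriage; its x points into it, the way to push. The carriage is a white block 94 mm long, 92 wide, 45 tall, with three capped tubes in wells 67 mm behind this face, tops 104 mm above the bench
- carriage (a joint): travel of the carriage, m: 0 = out, its start; 0.062 = at its rigid end stop near the head. A spring pushes it back out, 3.6 N at 0, 7.3 N at the stop, plus damping 35 N per m/s. Going in, a steel tooth on its side rides past the stop pin up to 0.034 (some 3 N more). Let go beyond that, it springs back and the pin catches it at 0.034, the reading position; let go earlier, it runs out to 0
- pin_seat (a point): tip of the sprung steel stop pin in its small aluminium bracket on the +y side of the bed, 30 mm above the bench; it works by itself and needs no touching
- tube0: one of the three equal capped sample tubes, 13 mm wide (cap 16 mm), 75 mm tall, standing loosely 32 mm deep in the carriage; origin at the middle of its lower end
- tube1: one of the three equal capped sample tubes, 13 mm wide (cap 16 mm), 75 mm tall, standing loosely 32 mm deep in the carriage; origin at the middle of its lower end
- tube2: one of the three equal capped sample tubes, 13 mm wide (cap 16 mm), 75 mm tall, standing loosely 32 mm deep in the carriage; origin at the middle of its lower end
- start_key (a joint): travel of the round start key, in m: 0 = up, 0.006 = fully down; its spring needs 1.5 N to start and 4 N fully down, and lifts it again
- start_key_top (a point): centre of the top of the start key, a round grey key 26 mm wide, top 36 mm above the bench when up, on a fixed white console 80 x 70 mm, 24 mm tall; it goes straight down
- square_key (a joint): travel of the square key, in m: 0 = up, 0.006 = fully down; to be left alone
- square_key_top (a point): centre of the top of the square key, a grey key 24 x 24 mm, top 36 mm above the bench, on a console like the other; the two consoles may stand in either place
- reagent: a loose white bottle, 50 mm wide, 100 mm tall, standing; origin at the centre of its foot; a bystander
- jar: a loose clear jar, 54 mm wide, 65 mm tall; origin at the centre of its foot; a bystander
- beaker: a loose glass cup, 72 mm wide at the rim, 95 mm tall; origin at the centre of its foot; a bystander
- tip_box: a loose blue box with a clear lid, 117 x 77 x 61 mm; origin at the centre of its underside; a bystander
- tube_rack: a loose white rack full of tubes, 100 x 200 mm, 83 mm tall with its tubes; origin at the centre of its underside; a bystander
- pipette: a loose pipette lying flat, 240 mm long, 25 mm thick, along its own x; origin underneath it; a bystander
- wash_bottle: a loose white bottle, 64 mm wide, 150 mm tall, standing; origin at the centre of its foot; a bystander

How it is judged (in metres and radians):
On the way, in this order (a step that is already met when the one before it is completed fails the run):
1. the carriage is pushed in to its end stop (travel above 57 of 62 mm) (value of joint carriage above 0.057 m), for 0.05 s.
2. the carriage is let go and rests on the stop pin (travel 30 to 38 mm, at rest, untouched by the robot) (value of joint carriage between 0.03 and 0.038 m and velocity of joint carriage between -0.01 and 0.01 m/s and contact force between the fingers and anything else below 0.1 N), for 0.2 s.
3. the start key is pressed fully down (more than 4.5 of 6 mm) (value of joint start_key above 0.0045 m), for 0.05 s.
At the end, for the whole second after the job is handed in: The carriage rests latched at its reading position (travel 30 to 38 mm, still), both keys are up (within 1.5 mm), the three tubes stand in their wells (bottom within 7 mm of the well floor, tilted less than 0.25 rad) (value of joint carriage between 0.03 and 0.038 m and velocity of joint carriage between -0.01 and 0.01 m/s and value of joint each of start_key, square_key below 0.0015 m and not (z of tube0 in the frame of carriage_face above -0.005 m) and not (z of tube1 in the frame of carriage_face above -0.005 m) and not (z of tube2 in the frame of carriage_face above -0.005 m) and angle between each of tube0, tube1, tube2's own z axis and vertical below 0.25 rad); the robot touches nothing.
It fails at once if the fingers press on a sample tube with more than 1 N (contact force between the fingers and tube0 above 1 N or contact force between the fingers and tube1 above 1 N or contact force between the fingers and tube2 above 1 N).
It fails at once if a sample tube is lifted in its well (z of any of tube0, tube1, tube2 in the frame of carriage_face above 0 m).
It fails at once if the square key is pressed (value of joint square_key above 0.003 m).
It fails at once if the start key is pressed while the carriage is not at its reading position (value of joint start_key above 0.003 m and not (value of joint carriage between 0.03 and 0.038 m)).
It fails at once if a bystander is shifted by more than 25 mm or tipped (distance of any of reagent, jar, beaker, tip_box, tube_rack, pipette, wash_bottle from where it was at the start of the episode above 0.025 m or angle between any of reagent, jar, beaker, tip_box, tube_rack, pipette, wash_bottle's own z axis and vertical above 0.4 rad).
It also fails if it takes over 48 s, if anything falls off the work surface, if the arm or the gripper's body presses on something with over 40 N, if the wrist force passes 120 N, or if a joint passes its speed limit or range.

### The arm

A 6-joint arm with a two-finger parallel gripper is mounted at the origin on the work surface. World frame = base frame: x ahead of the robot, y to its left, z up, the work surface at z = 0. Lengths are in m, angles in degrees, forces in N, time in s.
With the tool pointing down it reaches from about 0.4 to 0.825 m from the base axis. Payload 7 kg.
Tool frame: the origin (TCP) lies midway between the tips of the shut fingers; the grasp point (between the pads) lies 19 mm behind it; z points along the fingers, y is the direction in which the jaws open and shut (so a half turn about z gives the same grasp; the last joint's range is limited). The gripper opens to 88 mm and grips with 3 to 60 N. Pads are 19 mm wide; open, the fingers measure 130 mm over their backs; the gripper's body (78 mm by 193 mm) begins 47 mm behind the grasp point.
Start: joints at [-55.457, 20.546, 0.682, 0, -70.136, -16.507], TCP at [0.209, -0.642, 0.227] pointing down, gripper open.
Joint ranges: [-176.03, 176.03], [-82.01, 121.73], [-58.28, 71.71], [-173.87, 95.51], [-174.79, -0.11], [-173.66, 173.66]. Speed limits (degrees/s): [136.94, 136.94, 172.46, 180, 180, 180].

### API

Orientations are given as a 3x3 rotation matrix whose columns are the frame's x, y, z axes.
In Python, from rig import robot gives the robot as it stands. Calls block until the motion is done:
- robot.goto(position, orientation): joint-space move of the TCP to a pose.
- robot.servo_line(position, ori=None, speed=0.15): straight line of the TCP; ori=None keeps the orientation; speed is the mean speed in m/s.
- robot.movej(angles): joint-space move.
- robot.move_gripper(opening): opening from 0.0 (shut) to 1.0 (fully open); the grip force is fixed at half the most; returns when the fingers have stopped.
- robot.dwell(seconds).
- robot.ik(position, orientation): joint angles nearest the present ones, or None.
- robot.grab_frame(name): name is "side" or "top"; returns (picture, depth): 384x512x3 uint8, red, green, blue; 384x512 float32, m along the optical axis (not along the pixel's ray), 0 where there is no reading.
- robot.camera_info(name): a dict with "vfov" (degrees; the focal length in pixels is half the picture's height over the tangent of half this angle, whatever the lens; pixels are square), "cx", "cy" (the principal point, pixels), "k1" (the pictures are not rectified: a ray, as slopes to the right and down, at radius r is drawn at 1 + k1 r^2 times it, then the intrinsics apply), "view" (4x4, takes a point from world to camera coordinates). Camera axes: x right, y down, z forward; pixel columns grow to the right and rows downward; lengths in m; the calibration is good to about 2 mm. A picture is of the moment at which its call begins. camera_info takes no time and is no camera call.
A pose or a line that the arm cannot do raises robot.Unreachable and nothing moves.
- robot.job_done(): hands the job in, once; it reports no verdict.
Readings, each from a call of its own:
- robot.read_t(): time.
- robot.read_qpos(): joint angles.
- robot.read_qvel(): joint speeds.
- robot.read_effort(): joint torques, N m.
- robot.read_position(): TCP position.
- robot.read_tcp_rot(): TCP orientation.
- robot.read_force(): force on the tool from outside, world axes, zero at the start.
- robot.read_ft_torque(): the same for the moment, N m.
- robot.read_grip_width(): opening from 0.0 (shut) to 1.0 (fully open).
Only numpy, scipy, OpenCV 4.12 (cv2) and the standard library are available. Lean on these libraries where they do the work, as an engineer would, in place of code of your own. Each camera call takes 0.05 s, during which the arm holds its last target. There are 200 camera calls.

## Working session

There is one attempt and no reset: what is moved stays moved. The work goes in short steps, each a Python script; the robot and the scene stay as the last script left them, time stands still between calls to the robot, and variables do not carry over. Pictures are saved under pics/ and viewed, about 8 in all and at most 12, crops included, and the job is handed in when it is done.

```bash
mkdir -p pics; ls; cat > h.py <<'E'
import numpy as np, cv2
from rig import robot
def K(n):
    c=robot.camera_info(n); f=192/np.tan(np.radians(c["vfov"]/2)); return c,f
def rays(n,uv):
    c,f=K(n); uv=np.atleast_2d(np.asarray(uv,float))
    d=(uv-[c["cx"],c["cy"]])/f; s=d.copy()
    for _ in range(30): s=d/(1+c["k1"]*(s**2).sum(1,keepdims=True))
    V=np.array(c["view"]); R=V[:3,:3]
    return -R.T@V[:3,3], np.c_[s,np.ones(len(s))]@R   # depth-normalised world rays
def plane(n,uv,z):
    o,r=rays(n,uv); return o+r*((z-o[2])/r[:,2])[:,None]
def cloud(n,depth):
    v,u=np.mgrid[0:384,0:512]; o,r=rays(n,np.c_[u.ravel(),v.ravel()])
    P=o+r*depth.ravel()[:,None]; P[depth.ravel()==0]=np.nan
    return P.reshape(384,512,3)
E
python3 - <<'E'
from h import *
for n in("top","side"):
    im,d=robot.grab_frame(n); np.savez(n+"0.npz",im=im,d=d)
    cv2.imwrite(f"pics/{n}0.png",cv2.resize(im[:,:,::-1],None,fx=1.5,fy=1.5)); c=robot.camera_info(n); print(n,c, (d==0).mean())
print(robot.read_t())
E
```

```text
pics
top {'vfov': 56.70493321339016, 'cx': 255.28312747844296, 'cy': 190.78219921363186, 'k1': 0.020139814036707577, 'view': array([[ 3.09626999e-04, -9.99746841e-01, -2.24979770e-02,
        -1.12151876e-02],
       [-9.86959758e-01,  3.31591767e-03, -1.60933030e-01,
         5.40932740e-01],
       [ 1.60966889e-01,  2.22544272e-02, -9.86708873e-01,
         9.42277533e-01],
       [ 0.00000000e+00,  0.00000000e+00,  0.00000000e+00,
         1.00000000e+00]])} 0.0040130615234375
side {'vfov': 45.57726538596803, 'cx': 254.17975116248405, 'cy': 187.9154887220451, 'k1': -0.01176139018086343, 'view': array([[-0.78241471, -0.62272312, -0.00656722,  0.39374265],
       [-0.29767853,  0.38323648, -0.87436679,  0.22630663],
       [ 0.54700522, -0.68216252, -0.48522117,  1.01909917],
       [ 0.        ,  0.        ,  0.        ,  1.        ]])} 0.0038096110026041665
0.1
```

View pics/top0.png

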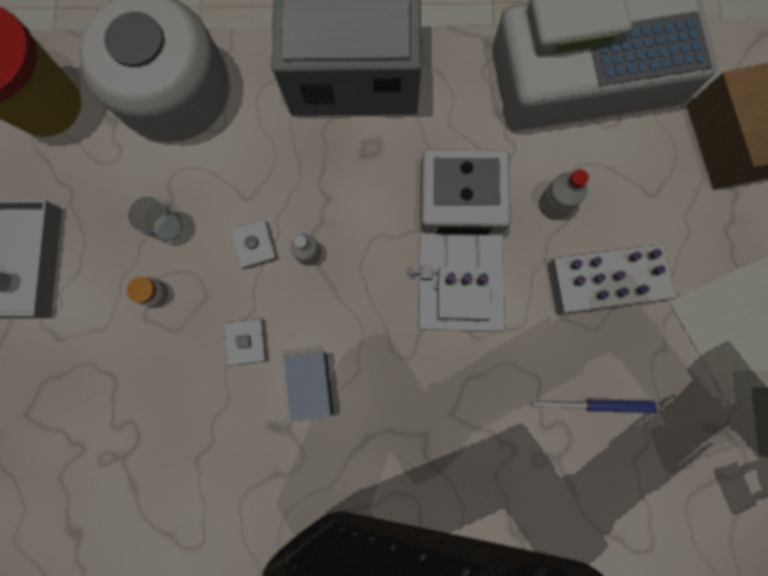

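View pics/side0.png

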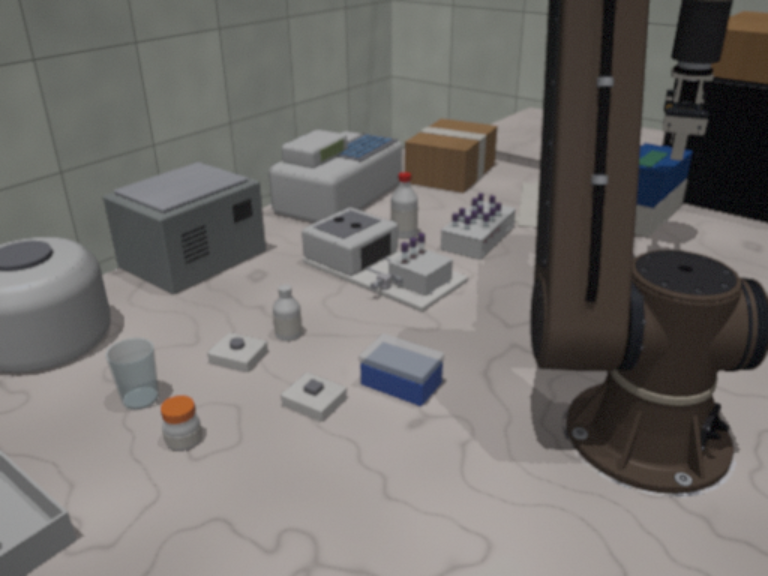

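The top view (at 1.5x scale) shows the carriage at about (465,298), its tubes at (451..483,279) and the head at (466,190). The round key is at (251,243) and the square key at (243,342). The reagent bottle at (305,250) stands right next to the round key.

```bash
python3 - <<'E'
from h import *
D=np.load("top0.npz"); P=cloud("top",D["d"]); S=np.load("side0.npz"); Q=cloud("side",S["d"])
def at(u,v): return P[int(v/1.5),int(u/1.5)].round(4)
for nm,u,v in [("carr",465,305),("tube",467,280),("key",251,242),("sq",243,342),("bed",430,315),("head",466,210),("box",307,380),("reag",301,241),("rack",620,275),("bench",380,300)]: print(nm,at(u,v))
def rect(lo,hi,c,r,nm):
    for C,n in((P,"top"),(Q,"side")):
        p=C.reshape(-1,3); m=(p[:,2]>lo)&(p[:,2]<hi)&(np.hypot(p[:,0]-c[0],p[:,1]-c[1])<r); q=p[m]
        if len(q)<5: print(nm,n,len(q)); continue
        (x,y),(w,h),a=cv2.minAreaRect((q[:,:2]*1000).astype(np.float32)); print(nm,n,len(q),"z",np.median(q[:,2]).round(4),"c",round(x,1),round(y,1),"wh",round(w,1),round(h,1),"a",round(a,1), "mean",q.mean(0).round(4))
c=at(465,305)
rect(.052,.07,c,.075,"carr"); rect(.075,.095,at(466,190),.13,"head"); rect(.009,.019,at(465,280),.2,"bed")
for k in((251,242),(243,342)):
    rect(.030,.042,at(*k),.03,"key"); rect(.018,.029,at(*k),.06,"console")
rect(.06,.115,at(301,241),.04,"reagent"); rect(.04,.075,at(307,380),.08,"box"); rect(.095,.12,at(467,280),.05,"tubes")
E
```

```text
carr [ 0.5046 -0.1603  0.0584]
tube [ 0.5427 -0.1576  0.1068]
key [0.6288 0.2393 0.036 ]
sq [0.4389 0.2449 0.038 ]
bed [ 0.4906 -0.0982  0.0131]
head [ 0.6737 -0.1613  0.0823]
box [0.3713 0.1237 0.06  ]
reag [0.6147 0.1334 0.1013]
rack [ 0.5539 -0.4281  0.0828]
bench [ 5.211e-01 -4.500e-03  5.000e-04]
carr top 1020 z 0.0614 c 528.6 -159.4 wh 90.2 95.4 a 88.9 mean [ 0.5236 -0.1587  0.0614]
carr side 502 z 0.0622 c 526.1 -157.3 wh 98.5 97.8 a 88.8 mean [ 0.516  -0.1492  0.0613]
head top 2951 z 0.0855 c 718.6 -163.1 wh 157.6 145.8 a 87.7 mean [ 0.7161 -0.1628  0.0854]
head side 1048 z 0.0863 c 715.1 -161.4 wh 163.5 150.0 a 88.8 mean [ 0.7062 -0.1487  0.0858]
bed top 2258 z 0.0144 c 587.2 -211.2 wh 260.6 250.1 a 88.6 mean [ 0.5661 -0.1629  0.0144]
bed side 887 z 0.0152 c 591.2 -210.8 wh 269.4 267.5 a 88.9 mean [ 0.5531 -0.144   0.0149]
key top 63 z 0.0353 c 630.2 239.3 wh 24.4 22.0 a 45.4 mean [0.63   0.2392 0.0354]
key side 59 z 0.0365 c 627.3 243.2 wh 23.0 22.0 a 1.2 mean [0.6262 0.2444 0.036 ]
console top 587 z 0.0237 c 630.5 239.6 wh 81.0 70.0 a 17.3 mean [0.6294 0.2383 0.0237]
conso
[... 237 characters left out ...]
9 0.036 ]
console top 638 z 0.0238 c 442.1 246.4 wh 80.4 70.6 a 7.9 mean [0.4416 0.2455 0.0237]
console side 605 z 0.0247 c 438.8 249.6 wh 82.4 73.8 a 7.0 mean [0.4344 0.2549 0.0245]
reagent top 235 z 0.073 c 613.1 133.2 wh 44.2 46.7 a 5.7 mean [0.6103 0.1312 0.0784]
reagent side 242 z 0.0757 c 608.7 143.8 wh 44.9 38.3 a 25.3 mean [0.6053 0.143  0.0789]
box top 1308 z 0.061 c 361.9 125.2 wh 116.9 77.7 a 7.5 mean [0.3614 0.124  0.0609]
box side 1252 z 0.0616 c 359.4 129.3 wh 118.9 80.3 a 7.1 mean [0.3527 0.1365 0.0588]
tubes top 94 z 0.1043 c 547.6 -159.2 wh 70.3 14.8 a 87.3 mean [ 0.5479 -0.1591  0.1036]
tubes side 74 z 0.1023 c 545.0 -155.0 wh 69.7 19.9 a 80.6 mean [ 0.5448 -0.1531  0.1018]
```

```bash
python3 - <<'E'
import numpy as np,cv2
im=np.load("top0.npz")["im"][:,:,::-1]
a=cv2.resize(im[145:225,265:345],(400,400),interpolation=cv2.INTER_CUBIC)
b=cv2.resize(im[140:220,145:225],(400,400),interpolation=cv2.INTER_CUBIC)
cv2.imwrite("pics/crop.png",np.hstack([a,b]))
E
```

```text
(no output)
```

View pics/crop.png

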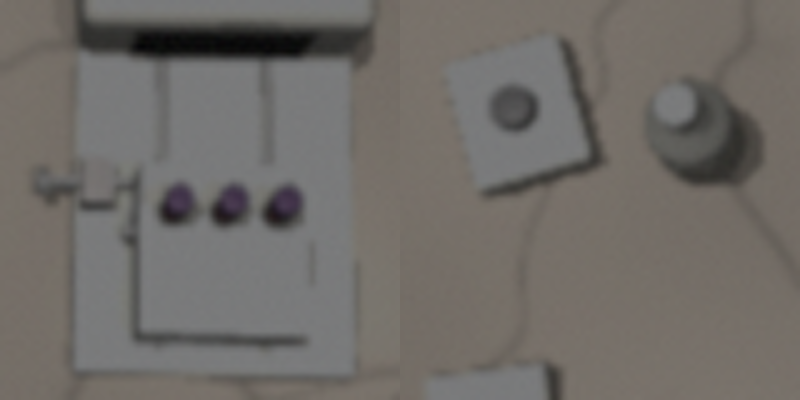

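The crop shows the carriage front edge square, with yaw about -1.2°, and the face at x ≈ 0.480, y ≈ -0.158. The round key is at about (0.629, 0.241), confirmed round. I'll push the carriage now, feeling the force.

```bash
cat >> h.py <<'E'
def down(yaw,s=1):  # tool z down, tool x at yaw
    a=np.radians(yaw); x=np.array([np.cos(a),np.sin(a),0])*s; z=np.array([0,0,-1.]); return np.c_[x,np.cross(z,x),z]
def best(p,yaw):
    q0=np.array(robot.read_qpos()); c=[]
    for s in(1,-1):
        q=robot.ik(p,down(yaw,s))
        if q is not None: c.append((np.abs(np.array(q)-q0).max(),s))
    return down(yaw,min(c)[1])
E
python3 - <<'E'
from h import *
d=np.array([np.cos(np.radians(-1.2)),np.sin(np.radians(-1.2)),0]); face=np.array([.480,-.1585,0])
robot.move_gripper(0.0)
p=face-d*.045; hi=p+[0,0,.20]; lo=p+[0,0,.036]
R=best(hi,-1.2); robot.goto(hi,R); print("t",robot.read_t(),np.round(robot.read_qpos(),1))
robot.servo_line(lo,speed=.12); f0=np.array(robot.read_force()); print("t",robot.read_t(),robot.read_position(),"f0",f0.round(2))
s=0.;step=.004;con=None
while s<.125:
    s+=step; robot.servo_line(lo+d*s,speed=.05); f=-(np.array(robot.read_force())-f0)@d
    print(round(s,4),round(f,1),end=" | ")
    if con is None and f>2: con=s; 
    if con is not None and s-con>.048: step=.0015
    if f>16: break
robot.dwell(.15)
print("\nend",robot.read_position(),robot.read_force(),"t",robot.read_t(),"contact",con,"travel",s-(con or 0))
E
```

```text
t 3.4583 [  4.5   1.4 -27.3   0.  -61.4 -95.8]
t 4.975 [ 0.43547006 -0.15757697  0.03652182] f0 [-0.21  0.81  0.29]
0.004 -0.7 | 0.008 -0.7 | 0.012 -0.2 | 0.016 -0.6 | 0.02 -0.2 | 0.024 -0.3 | 0.028 -0.0 | 0.032 -0.4 | 0.036 2.7 | 0.04 3.5 | 0.044 5.3 | 0.048 5.5 | 0.052 5.0 | 0.056 5.8 | 0.06 3.7 | 0.064 5.7 | 0.068 6.0 | 0.072 5.5 | 0.076 6.8 | 0.08 6.2 | 0.084 5.8 | 0.0855 5.9 | 0.087 7.1 | 0.0885 6.6 | 0.09 6.6 | 0.0915 6.6 | 0.093 6.8 | 0.0945 7.0 | 0.096 6.5 | 0.0975 7.2 | 0.099 7.7 | 0.1005 9.9 | 0.102 15.5 | 0.1035 19.4 | 
end [ 0.53217543 -0.15993986  0.03517209] [-19.56930624   3.50545272  14.3766751 ] t 13.625 contact 0.036000000000000004 travel 0.06750000000000006
```

The stop is reached: the force rises steeply from 7 to 19 N at about 62 mm of travel. Now I release and check.

```bash
python3 - <<'E'
from h import *
d=np.array([np.cos(np.radians(-1.2)),np.sin(np.radians(-1.2)),0]); face=np.array([.480,-.1585,.036])
robot.servo_line(face-d*.045,speed=.1); robot.dwell(.3)
print(robot.read_force(),robot.read_t())
robot.servo_line(face-d*.045+[0,0,.164],speed=.2)
k=np.array([.629,.2405,.16]); R=best(k,90); robot.goto(k,R)
print(robot.read_t(),robot.read_position())
im,D=robot.grab_frame("top"); cv2.imwrite("pics/top1.png",cv2.resize(im[110:260,130:350,::-1],None,fx=3,fy=3))
si,_=robot.grab_frame("side"); cv2.imwrite("pics/side1.png",cv2.resize(si[100:320,100:330,::-1],None,fx=2.5,fy=2.5))
p=cloud("top",D).reshape(-1,3); c=[.56,-.159]
for lo,hi in((.052,.07),(.095,.12)):
    q=p[(p[:,2]>lo)&(p[:,2]<hi)&(np.abs(p[:,0]-c[0])<.075)&(np.abs(p[:,1]-c[1])<.07)]; print(cv2.minAreaRect((q[:,:2]*1000).astype(np.float32)),np.median(q[:,2]))
E
```

```text
[ 0.80176553 -0.00897013 -0.61368702] 15.1083
17.7083 [0.62897472 0.23957748 0.16008541]
((562.4757690429688, -160.1737518310547), (90.6626205444336, 94.75186920166016), 88.68120574951172) 0.06135258077098604
((582.7315673828125, -159.97254943847656), (69.71939849853516, 16.936540603637695), 88.86003112792969) 0.10400547404024874
```

View pics/top1.png

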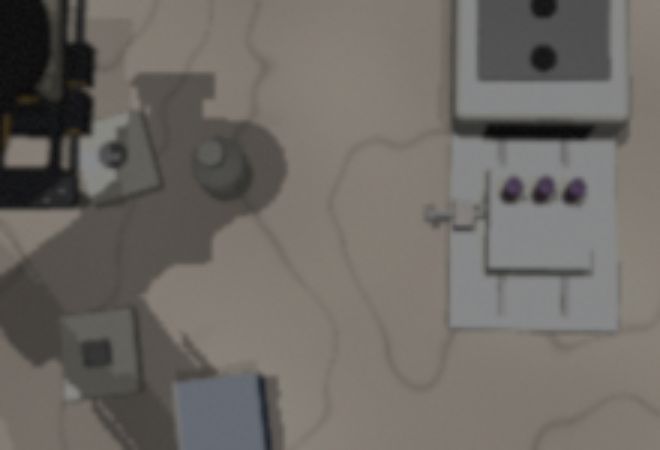

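View pics/side1.png

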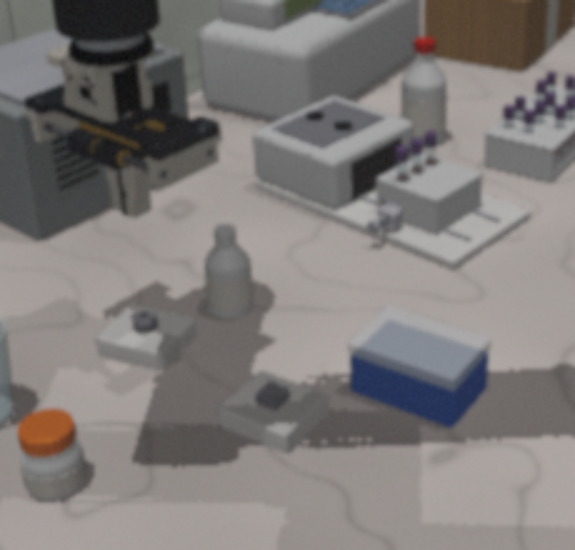

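The carriage moved 528.6 → 562.5 mm, so 34 mm of travel, and it is latched with its tubes upright. The gripper is above the round key with the reagent bottle clear. Now I press the key.

```bash
python3 - <<'E'
from h import *
k=np.array([.629,.2405,0]); Z=lambda z,v:robot.servo_line(k+[0,0,z],speed=v)
Z(.044,.08); robot.dwell(.1); f0=robot.read_force()[2]; z=.044
while z>.0235:
    z-=.001; Z(z,.03); f=robot.read_force()[2]-f0; print(round(z,4),round(f,1),end=" | ")
    if f>9: break
robot.dwell(.2); print("\n",robot.read_position(),robot.read_force()[2]-f0)
Z(.06,.05); Z(.17,.15); robot.goto([.45,.0,.25],robot.read_tcp_rot())
robot.dwell(.3); print(robot.read_force(),robot.read_t())
im,D=robot.grab_frame("top"); cv2.imwrite("pics/top2.png",cv2.resize(im[:,:,::-1],None,fx=1.5,fy=1.5))
P=cloud("top",D).reshape(-1,3)
for c,lo,hi,r in(([.56,-.159],.052,.07,.075),([.582,-.16],.095,.12,.05),([.63,.239],.03,.042,.03),([.442,.246],.03,.042,.03),([.612,.133],.06,.115,.04),([.362,.125],.04,.075,.08)):
    q=P[(P[:,2]>lo)&(P[:,2]<hi)&(np.abs(P[:,:2]-c).max(1)<r)]
    if len(q): print(len(q),np.round(cv2.minAreaRect((q[:,:2]*1000).astype(np.float32))[0],1),np.median(q[:,2]).round(4))
E
```

```text
0.043 1.7 | 0.042 0.5 | 0.041 1.0 | 0.04 1.4 | 0.039 0.7 | 0.038 0.2 | 0.037 0.9 | 0.036 2.7 | 0.035 1.9 | 0.034 2.7 | 0.033 3.7 | 0.032 3.5 | 0.031 3.7 | 0.03 6.6 | 0.029 12.0 | 
 [0.62920411 0.24059391 0.03023565] 12.496402529020774
[-0.95849756 -0.27190425  0.01719457] 26.5917
1048 [ 562.4 -160.3] 0.0614
93 [ 581.7 -160.3] 0.1039
62 [630.5 240. ] 0.0359
982 [352.3 123.7] 0.061
```

View pics/top2.png

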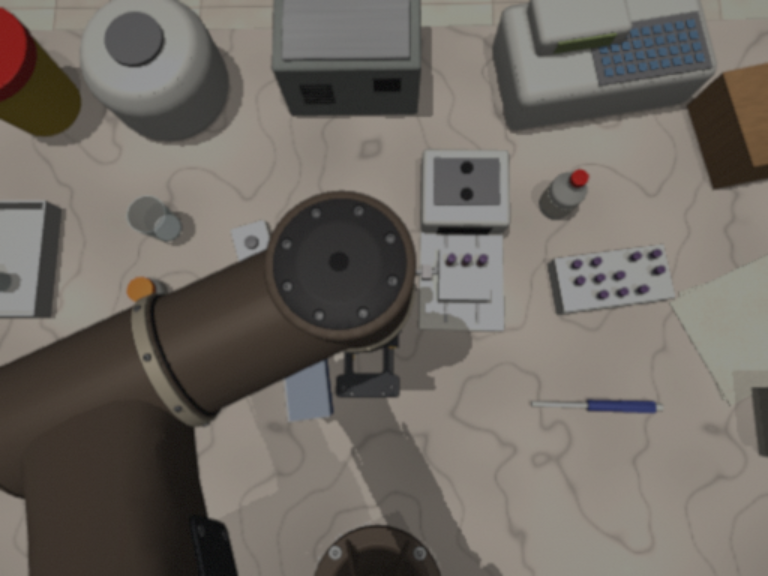

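The round key is back up (35.9 mm) and the carriage is still latched. The arm hides the reagent bottle and the square key from the top camera, so I'll check them from the side camera and then hand in.

```bash
python3 - <<'E'
from h import *
_,D=robot.grab_frame("side"); P=cloud("side",D).reshape(-1,3)
for c,lo,hi,r in(([.609,.144],.06,.115,.05),([.439,.25],.03,.042,.03),([.627,.243],.03,.042,.03)):
    q=P[(P[:,2]>lo)&(P[:,2]<hi)&(np.abs(P[:,:2]-c).max(1)<r)]
    if len(q): print(len(q),np.round(cv2.minAreaRect((q[:,:2]*1000).astype(np.float32))[0],1),np.median(q[:,2]).round(4))
robot.job_done(); print(robot.read_t())
E
```

```text
243 [607.8 142.7] 0.0758
94 [439.4 250.9] 0.0364
61 [628.1 243.4] 0.0362
the job is handed in; nothing more can be done
the job is handed in; nothing more can be done
```

The job is done and handed in; the robot gives no verdict, so what follows rests on my own checks. It took about 27 s of the 48 s allowed.

- **Carriage:** I pushed it in with the shut fingertips until the force rose from 7 to 19 N at about 62 mm of travel, its end stop. When I let go, it sprang back onto the stop pin. The top camera measured 34 mm of travel after release and again after the key press, with all three tubes upright and their tops at 104 mm.
- **Start key:** I pressed it to the bottom, with about 12 N at the end and the fingertip near z = 30 mm. It came back up, with its top at about 36 mm.
- **Rest of the bench:** the square key is still up at 36 mm. The reagent bottle is within 1–2 mm of where it started. The other bystanders look unmoved in the last top picture, but I did not measure them. The arm was clear of everything.

No check failed. The top and side cameras disagreed by about 3–5 mm on absolute positions, which did not affect the pushing or pressing. In the last top picture the arm hid the square key, the reagent bottle and part of the tip box. I checked the first two from the side, and the box's offset top reading (352 against 362 mm) is probably only that hidden part.

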